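# Cover the incubation bath and set its vent screw

## Robot

A 7-joint arm with a two-finger parallel gripper is mounted at the origin on the work surface. World frame = base frame: x ahead of the robot, y to its left, z up, the work surface at z = 0. Lengths are in m, angles in rad, forces in N, time in s.
With the tool pointing down it reaches from about 0.425 to 0.875 m from the base axis. Payload 4.7 kg.
Tool frame: the origin (TCP) lies midway between the tips of the shut fingers; the grasp point (between the pads) lies 19 mm behind it (ctrl.grip_point_offset is the distance from the TCP to the grasp point, in m); z points along the fingers, y is the line along which they close (so a half turn about z gives the same grasp; the last joint's range is limited). The gripper opens to 87 mm and grips with 3 to 60 N. Pads are 19 mm wide; open, the fingers measure 117 mm over their backs; the gripper's body (75 mm by 190 mm) begins 51 mm behind the grasp point.
Start: joints at [-1.166, 0.321, -0.07, 1.45, 0.023, 1.371, -0.057], TCP at [0.248, 0.601, 0.185] pointing down, gripper open.
Joint ranges: [-2.86, 2.86], [-0.3, 2.09], [-1.38, 1.24], [0.06, 2.45], [-1.56, 4.7], [0.09, 2.05], [-2.69, 2.69]. Speed limits (rad/s): [2.57, 2.57, 3.14, 3.14, 3.14, 3.14, 3.14].

## Interface

Orientations are given as a rotation vector (axis times angle).
In Python, from bench import ctrl gives the robot as it stands.
- The arm moves only by the tool move_arm, never from a script. Its argument "increments" is text: rows parted by semicolons, each of 7 numbers parted by spaces: the shift along the world's x, y, z in mm, then the turn, a rotation vector about the world's x, y, z in degrees, then the closure in counts, from 0 (fully open) to 255 (shut). A call has exactly 8 rows; each row shifts and turns the commanded pose from where the row before left it; what a row does not reach is not made up. A row lasts 1/12 s, in which the tool goes at most 41.7 mm and 7.16 degrees, less where a joint would pass 70% of its speed; a pose out of reach is approached as far as the arm can. A call with a gripper value outside its range is refused whole. The fingers move at their own pace and stop on an object; "grip_force" is the grip in N (left out, the last holds). Time passes only in rows, so rows that do not move let the fingers close, or fill a call up. It gives the time, the measured TCP pose, the force, the opening and the grip force at its end, in the units of the state.
- ctrl.get_state(): the state, without advancing time (a new reading comes with each control period).
- ctrl.get_image(name): name is "side" or "top" or "wrist"; returns a dict with "frame" (420x560x3 uint8, red, green, blue), "depth" (420x560 float32, m along the optical axis (not along the pixel's ray), 0 where there is no reading), "fx", "fy", "cx", "cy" (pixels), "k1" (the pictures are not rectified: a ray, as slopes to the right and down, at radius r is drawn at 1 + k1 r^2 times it, then the intrinsics apply), "position" and "orientation" of the camera in the world. Camera axes: x right, y down, z forward; pixel columns grow to the right and rows downward; lengths in m; the calibration is good to about 2 mm. A picture is of the moment at which its call begins.
- ctrl.close_job(): hands the job in; it is judged then, once.
Trained networks look in a picture, given as the dict that the camera call returned (one of the last four; its "shot" number tells which), for a name from the list of things; names that differ only in an ending like _2 or _b are one class to them, and where a whole thing is asked for, a point or a joint stands for the part that bears it (a point fixed in the world has none). Each returns a list of dicts, best first, with "score" (0 to 1); they miss things now and then, are a little off and sometimes report something else, mostly with a low value. They report only what shows in the picture. A call takes as long as a camera call. They do not tell look-alikes from the thing itself.
- ctrl.find_in(target, picture): "centre" ([x, y, z] in m, in world coordinates, good to about 4 mm: the middle of the surface that is visible of it).
- ctrl.silhouettes(target, picture): "region" (420x560 bool, what is visible of it).
The state is a dict: "time": time; "joint_positions": joint angles; "qd": joint speeds; "joint_torque": joint torques, N m; "position": TCP position; "tool_rot": TCP orientation; "ft_force": force on the tool from outside, world axes, zero at the start; "torque": the same for the moment, N m; "grip_width": opening from 0.0 (shut) to 1.0 (fully open); "grip_force": force on a finger pad.
Only numpy, scipy, OpenCV 4.12 (cv2) and the standard library are available. Lean on these libraries where they do the work, as an engineer would, in place of code of your own. Each camera call takes 0.05 s, during which the arm holds its last target. There are 200 camera calls.

## Task

First put each steel cover on the bath opening that it fits, plug down and fully home, and let go of it. Then turn the red vent screw clockwise until it seats, and back it off a quarter turn. Finish while still gripping the red bar and holding it there (I will tighten the lock nut), and leave the beaker, bottle and tube rack alone.

Things in the scene. Friction and masses are not known exactly. Their poses are not given: they have to be found in the camera images.
- bath: Fixed brushed-metal incubation bath, a box 190 (its x) by 330 (its y) by 140 mm high, on the bench. Origin: centre of its underside; z up, y along its long side towards the larger opening. Its flat top at 140 mm has two round openings, one each side of the vent screw that stands at the top's centre. It cannot be moved.
- opening_large (a point): Centre of the larger round opening, level with the bath's top; opening 84 mm across, 8 mm thick edge, hollow tank below. Axes as the bath's.
- opening_small (a point): Centre of the smaller round opening, level with the bath's top, 196 mm from the larger one; opening 56 mm across, 8 mm thick edge, hollow below. Axes as the bath's.
- cover_large: Loose steel cover, about 300 g: plug 78 mm across and 10 mm deep underneath (chamfered foot), disc 104 mm across and 6 mm thick, and an upright black round knob 24 mm across and 32 mm tall in the middle. Origin: centre of the plug's underside; z up to the knob. The disc's upper face is 16 mm and the knob's top 48 mm above the origin. It lies plug down on the bench; on its opening the disc rests on the bath's top and the origin is 10 mm below that top.
- cover_small: Loose steel cover, about 160 g, like the large one but with a plug 50 mm across and a disc 76 mm across; same heights and same black knob (24 mm across, 32 mm tall). Origin: centre of the plug's underside.
- vent_screw (a joint): Turn of the vent screw in rad: 0 when seated (a hard stop), negative when open; it grows as the screw is turned clockwise seen from above, and -1.571 is a quarter turn open. Found open by 0.8 to 2.0 rad. It turns stiffly (about 0.05 N m) about the bath's vertical axis, stays where it is left and does not rise or sink.
- bar_grip (a point): Point on the screw's axis, 186 mm above the bench, where the bar is gripped (18 mm above the bar's lower edge). Its y axis runs along the bar and turns with it; when the screw is seated, it is parallel to the bath's y axis.
- thumb_bar: Red upright bar that turns the vent screw: 42 mm long (its y), 11 mm wide (its x), 30 mm tall, a white mark at its +y end. Origin: middle of its underside, 28 mm above the bath's top; below it is a brass and steel neck 32 mm across.
- beaker: Bystander: glass beaker, 64 mm across, 75 mm tall. Origin: centre of its underside.
- flask: Bystander: white bottle with blue cap, 64 mm across, 150 mm tall. Origin: centre of its underside.
- tube_rack: Bystander: clear rack of stoppered test tubes, 90 by 200 mm, 107 mm tall. Origin: centre of its underside.
Things that resemble listed ones, but are neither listed nor needed, are in the scene too. Leave any brown or turquoise look-alike of the cover_small alone. Leave any green or purple look-alike of the cover_large alone.

How it is judged:
By the outcome, as a careful person would: the job done as asked, in the order asked, and still so for the second after the job is handed in, while the arm keeps its last pose, push and grip.
It also fails if it takes over 67 s, if anything falls off the work surface, if the arm or the gripper's body presses on something with over 40 N, if the wrist force passes 120 N, or if a joint passes its speed limit or range.

## Working session

There is one attempt and no reset: what is moved stays moved. The work goes in short steps, Python scripts to look and compute and a tool call to move; the robot and the scene stay as the last step left them, time stands still between calls to the robot, and variables do not carry over. Pictures are saved under pics/ and viewed, at most 10 in all, crops included, and the job is handed in when it is done.

Besides the shell and the picture viewer there is one more tool, called after "Request:" in YAML: its name, and indented under it one key for each argument. move_arm: Moves the arm, as the interface text tells. Its arguments: {"type":"object","properties":{"increments":{"type":"string"},"grip_force":{"type":"number"}},"required":["increments"]}

```bash
mkdir -p pics; cat > h.py <<'E'
import numpy as np, cv2
from scipy.spatial.transform import Rotation as R
from bench import ctrl
def RM(p):
    o=np.array(p['orientation'],float)
    return o if o.shape==(3,3) else (R.from_rotvec(o).as_matrix() if o.size==3 else R.from_quat(o).as_matrix())
def K(p): return np.array([[p['fx'],0,p['cx']],[0,p['fy'],p['cy']],[0,0,1.]]), np.array([p['k1'],0,0,0.])
def rays(p,uv):
    k,d=K(p); return cv2.undistortPoints(np.array(uv,float).reshape(-1,1,2),k,d).reshape(-1,2)
def onplane(p,uv,z):
    r=rays(p,uv); v=np.c_[r,np.ones(len(r))]@RM(p).T; c=np.array(p['position'])
    return c+v*((z-c[2])/v[:,2])[:,None]
def cloud(p,mask):
    vs,us=np.nonzero(mask&(p['depth']>0)); d=p['depth'][vs,us]
    r=rays(p,np.c_[us,vs]); return (np.c_[r,np.ones(len(r))]*d[:,None])@RM(p).T+np.array(p['position'])
def proj(p,X):
    k,d=K(p); M=RM(p).T; return cv2.projectPoints(np.array(X,float).reshape(-1,1,3),cv2.Rodrigues(M)[0],-M@np.array(p['position']),k,d)[0].reshape(-1,2)
def save(p,n): cv2.imwrite('pics/'+n+'.png',p['frame'][:,:,::-1])
E
python3 - <<'E'
from h import *
np.set_printoptions(precision=4,suppress=True)
s=ctrl.get_state(); print(s['time'],s['position'],s['tool_rot'])
for n in ['top','side']:
    p=ctrl.get_image(n); save(p,n); print(n,p['position'],p['orientation'])
    for t in ['bath','cover_large','cover_small','thumb_bar','beaker','flask','tube_rack']:
        for d in ctrl.find_in(t,p)[:4]: print(t,np.array(d['centre']),round(d['score'],2),proj(p,d['centre'])[0].round())
a=cv2.imread('pics/top.png');b=cv2.imread('pics/side.png')
E
```

```text
0.0 [0.2474 0.6004 0.1844] [-0.6099 -3.0816  0.003 ]
top [ 0.3982 -0.0155  1.3292] [-2.1857  2.149  -0.1351]
bath [0.5897 0.0249 0.1396] 0.82 [260. 180.]
cover_large [0.487  0.4593 0.0193] 0.79 [116. 217.]
cover_large [0.3262 0.2793 0.0147] 0.72 [174. 273.]
cover_large [0.4857 0.3177 0.0192] 0.58 [163. 219.]
cover_small [ 0.4853 -0.3654  0.0175] 0.96 [391. 223.]
cover_small [ 0.3891 -0.4754  0.0174] 0.96 [427. 255.]
beaker [ 0.3626 -0.2026  0.0198] 0.75 [337. 263.]
flask [0.6956 0.3162 0.1009] 0.86 [160. 143.]
tube_rack [0.5897 0.0264 0.1361] 0.19 [260. 180.]
side [0.004  1.1206 1.1029] [-0.5653  2.6005 -1.2587]
bath [0.6212 0.1044 0.1384] 0.73 [238. 222.]
cover_large [0.4792 0.3282 0.0185] 0.72 [247. 315.]
cover_large [0.3095 0.2479 0.0181] 0.58 [315. 314.]
cover_large [ 0.6812 -0.3588  0.0732] 0.15 [283. 161.]
cover_small [0.5893 0.0338 0.1825] 0.7 [257. 200.]
cover_small [ 0.5348 -0.4936  0.0194] 0.37 [331. 164.]
thumb_bar [0.5905 0.033  0.1856] 0.66 [257. 199.]
beaker [ 0.3441 -0.1747  0.0321] 0.49 [351. 220.]
beaker [0.5902 0.0333 0.1877] 0.37 [257. 199.]
flask [0.6961 0.3424 0.0877] 0.62 [176. 278.]
flask [0.4786 0.33   0.0165] 0.51 [247. 316.]
tube_rack [ 0.6786 -0.3546  0.0709] 0.63 [283. 162.]
```

View pics/top.png

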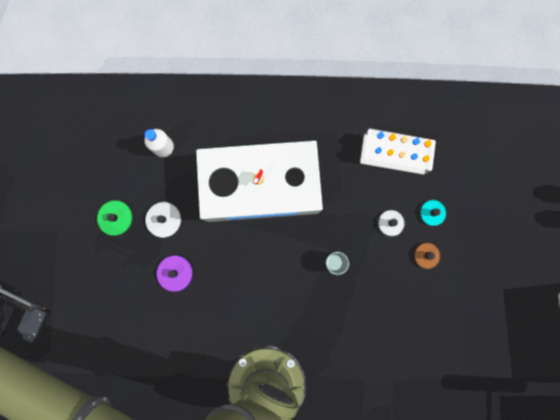

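View pics/side.png

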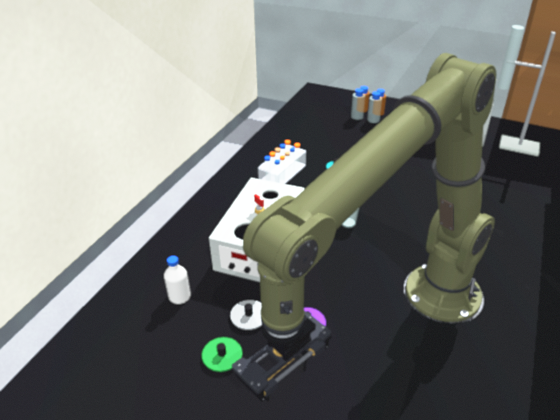

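Top view: steel large cover is at px (163,219), steel small cover at (391,223). The openings are at (223,182) and (295,177), and the red bar is at (258,177) with its lower-left end about 60° from seated. The green, purple, turquoise and brown ones are decoys. I'm setting out towards the large cover.

Request:
move_arm:
  increments: "24 -28 2 0 0 0 0;24 -28 2 0 0 0 0;24 -28 2 0 0 0 0;24 -28 2 0 0 0 0;24 -28 2 0 0 0 0;24 -28 2 0 0 0 0;24 -28 2 0 0 0 0;24 -28 2 0 0 0 0"
  grip_force: 25

```text
time: 1.47
position: [0.4406, 0.3755, 0.2019]
tool_rot: [0.61, 3.081, 0.001]
ft_force: [0.4, -0.4, 0.1]
grip_width: 0.996
grip_force: 0.0
```

Request:
move_arm:
  increments: "24 -28 0 0 0 0 0;12 -15 0 0 0 0 0;12 -15 0 0 0 0 0;0 0 0 0 0 0 0;0 0 0 0 0 0 0;0 0 0 0 0 0 0;0 0 0 0 0 0 0;0 0 0 0 0 0 0"

```text
time: 2.13
position: [0.4865, 0.3205, 0.2014]
tool_rot: [-0.606, -3.082, -0.0]
ft_force: [0.8, 0.3, 0.3]
grip_width: 0.996
grip_force: 0.0
```

```bash
python3 - <<'E'
from h import *
np.set_printoptions(precision=4,suppress=True)
s=ctrl.get_state(); print(s['time'],s['position'],s['tool_rot'],s['joint_positions'])
p=ctrl.get_image('wrist'); save(p,'w1'); print(p['position'],p['fx'])
for t in ['cover_large','bath','thumb_bar','opening_large']:
    for d in ctrl.find_in(t,p)[:4]: print(t,np.array(d['centre']),round(d['score'],2),proj(p,d['centre'])[0].round())
def circ(q): 
    A=np.c_[2*q[:,:2],np.ones(len(q))]; x=np.linalg.lstsq(A,(q[:,:2]**2).sum(1),rcond=None)[0]; return x[:2],2*np.sqrt(x[2]+x[0]**2+x[1]**2)
for n,pp in [('wrist',p),('top',ctrl.get_image('top'))]:
    for d in ctrl.silhouettes('cover_large',pp)[:3]:
        m=d['region']; c=max(cv2.findContours(m.astype(np.uint8),0,1)[0],key=len)[:,0]
        e=cv2.fitEllipse(cv2.convexHull(c)); q=cloud(pp,m); print(n,d['score'],m.sum(),'ell',onplane(pp,[e[0]],.016),circ(onplane(pp,c,.016)))
        k=q[q[:,2]>.035]; print(' knob',len(k),np.median(k,0) if len(k) else '', 'disc z',np.median(q[:,2]))
E
```

```text
2.1333 [0.4865 0.3205 0.2014] [-0.6057 -3.0822 -0.0005] [-0.7599  0.1685  0.1499  1.6077 -0.0261  1.3673  0.5759]
[0.4161 0.3483 0.3997] 315.25850201655294
cover_large [0.3254 0.2794 0.0119] 0.96 [191.  69.]
cover_large [0.4831 0.3238 0.0154] 0.73 [280. 181.]
cover_large [0.4786 0.4652 0.0159] 0.63 [388. 133.]
bath [0.562  0.1883 0.0964] 0.79 [193. 307.]
opening_large [0.5628 0.1881 0.0947] 0.74 [194. 306.]
wrist 0.88 6012 ell [[0.4829 0.4658 0.016 ]] (array([0.4846, 0.4653]), np.float64(0.1024591334985487))
 knob 410 [0.4838 0.4646 0.0467] disc z 0.01514092378683557
wrist 0.73 5371 ell [[0.481  0.3187 0.016 ]] (array([0.4827, 0.318 ]), np.float64(0.10162055117731461))
 knob 345 [0.4817 0.3182 0.0469] disc z 0.015154974560824597
wrist 0.67 6969 ell [[0.3229 0.2789 0.016 ]] (array([0.3245, 0.2781]), np.float64(0.10159083552728043))
 knob 512 [0.3254 0.2789 0.0466] disc z 0.014982315933062096
top 0.77 923 ell [[0.3242 0.2775 0.016 ]] (array([0.3242, 0.2775]), np.float64(0.098616227057755))
 knob 61 [0.3248 0.2764 0.0484] disc z 0.017043485150046722
top 0.6 392 ell [[0.485  0.3124 0.016 ]] (array([0.4842, 0.3077]), np.float64(0.08098656978280527))
 knob 3 [0.4505 0.2341 0.3418] disc z 0.017213039463312874
```

View pics/w1.png

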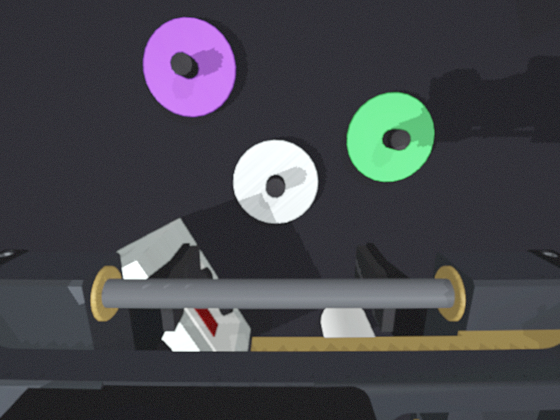

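The wrist view shows the steel cover at px (275,182), between purple (190,66) and green (391,137). I'll descend onto its knob and grip it.

Request:
move_arm:
  increments: "-4 -2.5 -36 0 0 0 0;0 0 -36 0 0 0 0;0 0 -36 0 0 0 0;0 0 -36 0 0 0 0;0 0 -24 0 0 0 0;0 0 -13 0 0 0 0;0 0 0 0 0 0 0;0 0 0 0 0 0 255"
  grip_force: 40

```text
time: 3.2
position: [0.484, 0.3167, 0.0209]
tool_rot: [0.61, 3.082, 0.0]
ft_force: [0.2, 1.4, 0.7]
grip_width: 0.975
grip_force: 0.0
```

Request:
move_arm:
  increments: "0 0 0 0 0 0 255;0 0 0 0 0 0 255;0 0 0 0 0 0 255;0 0 0 0 0 0 255;0 0 0 0 0 0 255;0 0 0 0 0 0 255;0 0 0 0 0 0 255;0 0 0 0 0 0 255"

```text
time: 3.87
position: [0.4836, 0.3165, 0.0205]
tool_rot: [0.61, 3.082, 0.0]
ft_force: [-0.5, -0.7, 0.2]
grip_width: 0.401
grip_force: 0.0
```

Request:
move_arm:
  increments: "0 0 0 0 0 0 255;0 0 0 0 0 0 255;0 0 0 0 0 0 255;0 0 0 0 0 0 255;0 0 5 0 0 0 255;0 0 30 0 0 0 255;0 0 35 0 0 0 255;0 0 35 0 0 0 255"

```text
time: 4.53
position: [0.483, 0.316, 0.1264]
tool_rot: [-0.61, -3.081, 0.002]
ft_force: [0.4, 0.4, -0.7]
grip_width: 0.007
grip_force: 0.0
```

Request:
move_arm:
  increments: "0 0 35 0 0 0 255;0 0 35 0 0 0 255;0 0 30 0 0 0 255;0 0 0 0 0 0 255;0 0 0 0 0 0 255;0 0 0 0 0 0 255;0 0 0 0 0 0 255;0 0 0 0 0 0 255"

```text
time: 5.2
position: [0.4828, 0.316, 0.2238]
tool_rot: [-0.609, -3.08, 0.003]
ft_force: [-0.3, -0.0, -0.8]
grip_width: 0.005
grip_force: 0.0
```

```bash
cat >> h.py <<'E'
def circ(q):
    A=np.c_[2*q[:,:2],np.ones(len(q))]; x=np.linalg.lstsq(A,(q[:,:2]**2).sum(1),rcond=None)[0]; return x[:2],2*np.sqrt(x[2]+x[0]**2+x[1]**2)
def rectify(p,x0,x1,y0,y1,z,mm=1.):
    # orthographic picture of plane z: rows = -x, cols = -y
    xs=np.arange(x1,x0,-mm/1000); ys=np.arange(y1,y0,-mm/1000); X,Y=np.meshgrid(xs,ys,indexing='ij')
    uv=proj(p,np.c_[X.ravel(),Y.ravel(),np.full(X.size,z)]).astype(np.float32).reshape(*X.shape,2)
    return cv2.remap(p['frame'],uv[...,0],uv[...,1],cv2.INTER_LINEAR)
E
python3 - <<'E'
from h import *
np.set_printoptions(precision=4,suppress=True)
s=ctrl.get_state(); print(s['time'],s['position'],s['ft_force'],s['grip_width'])
p=ctrl.get_image('wrist'); t=ctrl.get_image('top')
for n,q in [('w',p),('t',t)]:
    for nm in ['bath','vent_screw','thumb_bar']:
        for d in ctrl.find_in(nm,q)[:2]: print(n,nm,np.array(d['centre']),round(d['score'],2))
im=rectify(t,.47,.71,-.17,.22,.14)
w=cv2.resize(p['frame'],None,fx=.7,fy=.7)
H=max(im.shape[0],w.shape[0]); pad=lambda a:cv2.copyMakeBorder(a,0,H-a.shape[0],0,0,0)
cv2.imwrite('pics/m2.png',np.hstack([pad(im),pad(w)])[:,:,::-1])
g=cv2.cvtColor(im,cv2.COLOR_RGB2GRAY)
for th in (60,90):
  for c in cv2.findContours((g<th).astype(np.uint8),cv2.RETR_LIST,cv2.CHAIN_APPROX_NONE)[0]:
    if 40*40<cv2.contourArea(c)<100*100:
        c=c[:,0]; q=np.c_[.71-c[:,1]/1000,.22-c[:,0]/1000]; print(th,circ(q),cv2.fitEllipse(c)[1])
np.save('t.npy',t,allow_pickle=True)
E
```

```text
5.2 [0.4828 0.316  0.2238] [-0.3086 -0.0261 -0.8405] 0.004501982624838958
w bath [0.5003 0.11   0.1443] 0.77
t bath [0.5867 0.0299 0.1366] 0.83
t bath [0.5874 0.0316 0.1989] 0.27
t vent_screw [0.5885 0.0319 0.1972] 0.45
60 (array([0.5815, 0.1256]), np.float64(0.07061154542007149)) (70.1893539428711, 71.06779479980469)
90 (array([0.5816, 0.1257]), np.float64(0.0749948829417435)) (74.56163787841797, 75.44426727294922)
90 (array([ 0.5996, -0.069 ]), np.float64(0.0477503062336337)) (47.41200256347656, 48.11278533935547)
```

View pics/m2.png

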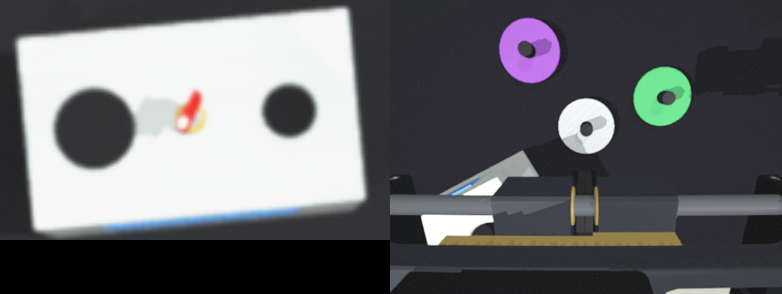

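The gripper came up empty: the wrist view still shows the cover on the bench. I'm checking where the cover is now and the grasp offset.

```bash
python3 - <<'E'
from h import *
np.set_printoptions(precision=4,suppress=True)
print(ctrl.grip_point_offset); s=ctrl.get_state(); print(s['position'],R.from_rotvec(s['tool_rot']).as_matrix())
p=ctrl.get_image('wrist'); print(p['position'],RM(p)[:,2])
for d in ctrl.silhouettes('cover_large',p)[:3]:
    m=d['region']; q=cloud(p,m); k=q[q[:,2]>.043]
    c=max(cv2.findContours(m.astype(np.uint8),0,1)[0],key=len)[:,0]
    print(round(d['score'],2),circ(onplane(p,c,.016)),' knob',len(k),k[:,:3].min(0),k.max(0),np.median(k,0))
# shut finger tips in camera: project TCP and grasp point
M=R.from_rotvec(s['tool_rot']).as_matrix(); T=np.array(s['position'])
print(proj(p,[T,T-.019*M[:,2]]))
E
```

```text
0.0187
[0.4836 0.3165 0.2254] [[-0.9246  0.381  -0.0001]
 [ 0.381   0.9246 -0.0001]
 [ 0.     -0.0001 -1.    ]]
[0.4132 0.3445 0.4236] [ 0.2546 -0.1046 -0.9614]
0.76 (array([0.4827, 0.3176]), np.float64(0.10267807715871592))  knob 291 [0.4715 0.3059 0.0432] [0.4943 0.3292 0.0494] [0.4826 0.3177 0.0471]
0.63 (array([0.3243, 0.278 ]), np.float64(0.10194599253192327))  knob 398 [0.3128 0.2662 0.043 ] [0.3363 0.2897 0.0491] [0.325  0.2785 0.0468]
0.61 (array([0.4847, 0.4654]), np.float64(0.10164599935805355))  knob 319 [0.4731 0.4547 0.0434] [0.4962 0.4768 0.0497] [0.4844 0.4654 0.0468]
[[278.9199 238.5931]
 [279.0603 249.6972]]
```

Request:
move_arm:
  increments: "0 0 0 0 0 0 0;0 0 0 0 0 0 0;0 0 0 0 0 0 0;0 0 0 0 0 0 0;0 0 0 0 0 0 0;0 0 0 0 0 0 0;0 0 0 0 0 0 0;0 0 0 0 0 0 0"

```text
time: 6.37
position: [0.4836, 0.3165, 0.2255]
tool_rot: [0.61, 3.082, 0.0]
ft_force: [0.3, 0.6, 0.4]
grip_width: 0.53
grip_force: 0.0
```

The cover hasn't moved, so I probably lifted before the grip had built up. I'll retry and check the grip force before lifting.

Request:
move_arm:
  increments: "-1 1 -36 0 0 0 0;0 0 -36 0 0 0 0;0 0 -36 0 0 0 0;0 0 -36 0 0 0 40;0 0 -36 0 0 0 90;0 0 -15 0 0 0 120;0 0 -8 0 0 0 140;0 0 -2.5 0 0 0 255"

```text
time: 7.03
position: [0.4819, 0.3169, 0.0185]
tool_rot: [-0.61, -3.08, 0.003]
ft_force: [0.6, -0.7, 0.1]
grip_width: 0.623
grip_force: 0.0
```

Request:
move_arm:
  increments: "0 0 0 0 0 0 255;0 0 0 0 0 0 255;0 0 0 0 0 0 255;0 0 0 0 0 0 255;0 0 0 0 0 0 255;0 0 0 0 0 0 255;0 0 0 0 0 0 255;0 0 0 0 0 0 255"
  grip_force: 40

```text
time: 7.7
position: [0.4827, 0.3176, 0.0202]
tool_rot: [0.61, 3.082, 0.0]
ft_force: [-0.5, 0.1, 0.0]
grip_width: 0.045
grip_force: 0.0
```

```bash
python3 - <<'E'
from h import *
np.set_printoptions(precision=4,suppress=True)
s=ctrl.get_state(); print(s['position'],s['ft_force'],s['grip_width'],s['grip_force'])
w=ctrl.get_image('wrist'); d=ctrl.get_image('side')
M=R.from_rotvec(s['tool_rot']).as_matrix(); T=np.array(s['position'])
print(proj(w,[T]),proj(d,[T,[.4827,.3177,.048]]))
a=cv2.resize(d['frame'][230:400,170:350],None,fx=2.2,fy=2.2); b=cv2.resize(w['frame'],None,fx=.7,fy=.7)
b=w['frame'][120:320,150:420]; b=cv2.resize(b,None,fx=1.45,fy=1.45)
H=max(a.shape[0],b.shape[0]); pad=lambda a:cv2.copyMakeBorder(a,0,H-a.shape[0],0,0,0)
cv2.imwrite('pics/m3.png',np.hstack([pad(a),pad(b)])[:,:,::-1])
E
```

```text
[0.4827 0.3176 0.0202] [-0.4712  0.0546  0.0044] 0.04479182106591728 0.0
[[278.9468 238.5504]] [[247.8705 311.4268]
 [247.3358 304.8117]]
```

View pics/m3.png

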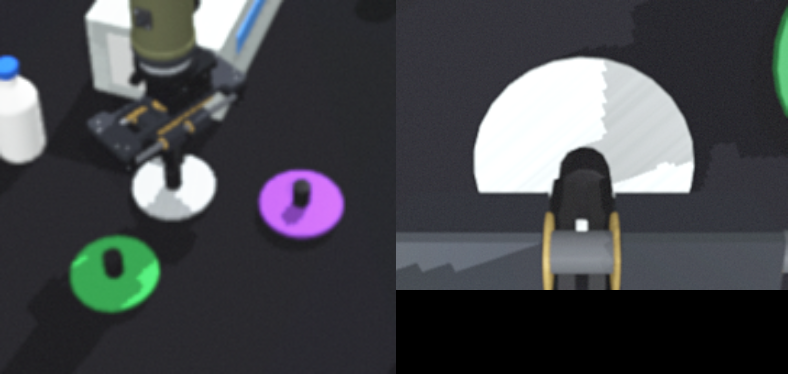

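```bash
python3 - <<'E'
from h import *
np.set_printoptions(precision=3,suppress=True,linewidth=160)
w=ctrl.get_image('wrist'); s=ctrl.get_state(); print(s['time'],s['grip_width'],s['grip_force'],w['position'])
def P(u,v):
    m=np.zeros(w['depth'].shape,bool); m[v,u]=1; c=cloud(w,m); return c[0] if len(c) else None
for u in (262,268,274,279,285,290,296):
    print(u,[(v,P(u,v),w['frame'][v,u].tolist()) for v in (224,232,240,250,262)])
E
```

```text
7.85 0.009508026528685447 0.0 [0.412 0.346 0.218]
262 [(224, array([0.47 , 0.31 , 0.015]), [250, 255, 255]), (232, array([0.475, 0.308, 0.016]), [242, 248, 249]), (240, array([0.475, 0.309, 0.033]), [179, 185, 187]), (250, array([0.469, 0.314, 0.066]), [34, 33, 37]), (262, array([0.469, 0.314, 0.081]), [33, 34, 35])]
268 [(224, array([0.472, 0.314, 0.015]), [238, 244, 245]), (232, array([0.471, 0.315, 0.034]), [38, 40, 41]), (240, array([0.472, 0.315, 0.046]), [45, 47, 48]), (250, array([0.471, 0.316, 0.063]), [46, 47, 47]), (262, array([0.471, 0.316, 0.078]), [52, 53, 54])]
274 [(224, array([0.471, 0.319, 0.023]), [32, 32, 32]), (232, array([0.471, 0.319, 0.038]), [33, 32, 37]), (240, array([0.473, 0.318, 0.046]), [52, 53, 59]), (250, array([0.472, 0.319, 0.064]), [55, 55, 56]), (262, array([0.473, 0.319, 0.077]), [50, 50, 50])]
279 [(224, array([0.472, 0.322, 0.023]), [30, 32, 32]), (232, array([0.472, 0.322, 0.04 ]), [36, 36, 42]), (240, array([0.474, 0.321, 0.046]), [59, 58, 60]), (250, array([0.473, 0.321, 0.063]), [44, 45, 46]), (262, array([0.473, 0.321, 0.078]), [48, 48, 51])]
285 [(224, array([0.474, 0.325, 0.023]), [31, 30, 30]), (232, array([0.474, 0.325, 0.037]), [40, 40, 42]), (240, array([0.475, 0.324, 0.047]), [57, 57, 63]), (250, array([0.475, 0.324, 0.063]), [48, 47, 50]), (262, array([0.474, 0.324, 0.078]), [47, 49, 49])]
290 [(224, array([0.477, 0.328, 0.015]), [165, 171, 172]), (232, array([0.476, 0.327, 0.033]), [39, 40, 42]), (240, array([0.477, 0.327, 0.046]), [58, 59, 61]), (250, array([0.474, 0.327, 0.066]), [37, 35, 38]), (262, array([0.474, 0.326, 0.081]), [32, 31, 35])]
296 [(224, array([0.479, 0.332, 0.015]), [202, 208, 209]), (232, array([0.484, 0.329, 0.015]), [182, 187, 188]), (240, array([0.482, 0.329, 0.036]), [28, 30, 32]), (250, array([0.484, 0.328, 0.047]), [46, 47, 49]), (262, array([0.451, 0.335, 0.133]), [43, 45, 49])]
```

Request:
move_arm:
  increments: "0 0 0 0 0 0 255;0 0 0 0 0 0 255;0 0 0 0 0 0 255;0 0 0 0 0 0 255;0 0 0 0 0 0 255;0 0 0 0 0 0 255;0 0 0 0 0 0 255;0 0 0 0 0 0 255"

```text
time: 8.52
position: [0.4826, 0.3175, 0.02]
tool_rot: [0.61, 3.082, 0.0]
ft_force: [0.2, 0.5, 0.5]
grip_width: 0.005
grip_force: 0.0
```

The depth data shows the fingers shut just above the knob's top (z ≈ 0.05) although the reported TCP is 0.020. I'll lift and measure where the tips really are relative to the reported TCP.

Request:
move_arm:
  increments: "0 0 30 0 0 0 255;0 0 30 0 0 0 255;0 0 0 0 0 0 255;0 0 0 0 0 0 255;0 0 0 0 0 0 255;0 0 0 0 0 0 255;0 0 0 0 0 0 255;0 0 0 0 0 0 255"

```text
time: 9.18
position: [0.482, 0.3171, 0.0789]
tool_rot: [-0.61, -3.081, 0.002]
ft_force: [-1.0, 0.8, 0.4]
grip_width: 0.007
grip_force: 0.0
```

```bash
python3 - <<'E'
from h import *
np.set_printoptions(precision=3,suppress=True,linewidth=160)
w=ctrl.get_image('wrist'); s=ctrl.get_state(); T=np.array(s['position']); print(s['time'],T,s['grip_width'],w['position'],s['joint_positions'])
m=np.zeros(w['depth'].shape,bool); m[200:275,265:294]=1
q=cloud(w,m); q=q[(q[:,2]>.06)]; d=q-T
M=R.from_rotvec(s['tool_rot']).as_matrix(); l=d@M
n=l[(abs(l[:,1])<.02)&(abs(l[:,0])<.04)]; print('tool-frame z near tips: max',n[:,2].max(), np.percentile(n[:,2],[50,90,97]), n[n[:,2]>np.percentile(n[:,2],97)].mean(0))
for z in np.arange(-.06,.03,.005):
    a=n[(n[:,2]>z)&(n[:,2]<=z+.005)]; print(round(z,3),len(a),a.mean(0) if len(a) else '',np.ptp(a[:,1]) if len(a) else '')
k=cloud(w,ctrl.silhouettes('cover_large',w)[0]['region']); print('cover',np.median(k,0))
d2=ctrl.get_image('side'); print(proj(d2,[T,T+[0,0,.03]]))
cv2.imwrite('pics/m4.png',np.hstack([cv2.resize(d2['frame'][250:340,200:300],None,fx=4,fy=4),cv2.resize(w['frame'][150:300,210:360],(360,360))])[:,:,::-1])
E
```

```text
9.2333 [0.482 0.317 0.079] 0.003906823567371028 [0.412 0.345 0.277] [-0.756  0.243  0.147  1.772 -0.039  1.131  0.583]
tool-frame z near tips: max -0.03394674186066868 [-0.055 -0.04  -0.037] [ 0.01   0.    -0.036]
-0.06 140 [ 0.01  -0.001 -0.058] 0.01365903965689886
-0.055 122 [ 0.01  -0.    -0.052] 0.01417657978193229
-0.05 109 [ 0.01  -0.001 -0.047] 0.014499973145986857
-0.045 108 [ 0.011 -0.    -0.043] 0.014992338146858665
-0.04 92 [ 0.011 -0.    -0.038] 0.015369062834807566
-0.035 3 [ 0.009  0.    -0.034] 0.0061322395427351895
-0.03 0  
-0.025 0  
-0.02 0  
-0.015 0  
-0.01 0  
-0.005 0  
-0.0 0  
0.005 0  
0.01 0  
0.015 0  
0.02 0  
0.025 0  
cover [0.474 0.323 0.015]
[[247.038 297.122]
 [246.472 289.55 ]]
```

View pics/m4.png

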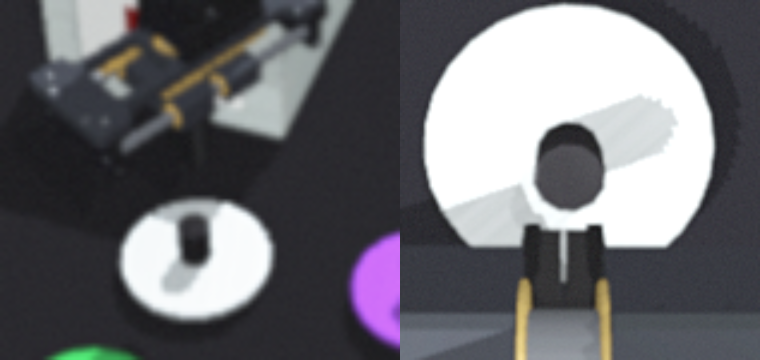

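The tips end about 35 mm short of the reported TCP. Wrist depth gives −36 mm in the tool frame, and in the side view the tips at crop (197,165) agree. From now on I treat the real tips as reported z + 0.035.

Request:
move_arm:
  increments: "0 0 0 0 0 0 90;0 0 0 0 0 0 90;0 0 0 0 0 0 90;0 0 0 0 0 0 90;0 0 -15 0 0 0 90;0 0 -15 0 0 0 90;0 0 -15 0 0 0 90;0 0 0 0 0 0 90"

```text
time: 10.0
position: [0.4805, 0.3161, 0.032]
tool_rot: [-0.609, -3.078, 0.006]
ft_force: [-0.9, -0.7, -0.7]
grip_width: 0.526
grip_force: 0.0
```

Request:
move_arm:
  increments: "0 0 0 0 0 0 90;0 0 0 0 0 0 90;0 0 -15 0 0 0 90;0 0 -15 0 0 0 90;0 0 -10 0 0 0 90;0 0 -6 0 0 0 90;0 0 0 0 0 0 90;0 0 0 0 0 0 90"

```text
time: 10.67
position: [0.4829, 0.3177, -0.0106]
tool_rot: [0.61, 3.081, 0.0]
ft_force: [1.0, 0.8, 0.1]
grip_width: 0.648
grip_force: 0.0
```

Request:
move_arm:
  increments: "0 0 0 0 0 0 255;0 0 0 0 0 0 255;0 0 0 0 0 0 255;0 0 0 0 0 0 255;0 0 0 0 0 0 255;0 0 0 0 0 0 255;0 0 0 0 0 0 255;0 0 0 0 0 0 255"

```text
time: 11.33
position: [0.4828, 0.3178, -0.0108]
tool_rot: [0.61, 3.081, 0.001]
ft_force: [1.1, 1.1, 0.6]
grip_width: 0.265
grip_force: 40.0
```

Gripped, with 23 mm opening at 40 N. I'm lifting and carrying the cover beyond the opening so the wrist camera can look back at it.

Request:
move_arm:
  increments: "0 0 6 0 0 0 255;0 0 25 0 0 0 255;0 0 36 0 0 0 255;0 0 36 0 0 0 255;0 0 38 0 0 0 255;0 0 38 0 0 0 255;0 0 38 0 0 0 255;0 0 30 0 0 0 255"

```text
time: 12.0
position: [0.4827, 0.3173, 0.2392]
tool_rot: [0.61, 3.081, 0.002]
ft_force: [0.6, 1.1, -2.4]
grip_width: 0.263
grip_force: 40.0
```

Request:
move_arm:
  increments: "22 -27 0 0 0 0 255;22 -27 0 0 0 0 255;22 -27 0 0 0 0 255;22 -27 0 0 0 0 255;22 -27 0 0 0 0 255;22 -27 0 0 0 0 255;22 -27 0 0 0 0 255;22 -27 0 0 0 0 255"

```text
time: 12.67
position: [0.6587, 0.1, 0.2355]
tool_rot: [-0.609, -3.08, 0.001]
ft_force: [-0.5, 0.6, -2.5]
grip_width: 0.266
grip_force: 40.0
```

Request:
move_arm:
  increments: "0 0 0 0 0 0 255;0 0 0 0 0 0 255;0 0 0 0 0 0 255;0 0 0 0 0 0 255;0 0 0 0 0 0 255;0 0 0 0 0 0 255;0 0 0 0 0 0 255;0 0 0 0 0 0 255"

```text
time: 13.33
position: [0.6584, 0.1021, 0.2362]
tool_rot: [0.608, 3.082, 0.0]
ft_force: [0.2, -0.2, -1.9]
grip_width: 0.267
grip_force: 40.0
```

```bash
cat > look.py <<'E'
from h import *
np.set_printoptions(precision=4,suppress=True,linewidth=160)
def look(name,x0=.46,x1=.72,y0=-.18,y1=.22):
    s=ctrl.get_state(); w=ctrl.get_image('wrist'); print(s['time'],s['position'],s['tool_rot'],s['ft_force'],s['grip_width'],s['grip_force'])
    im=rectify(w,x0,x1,y0,y1,.14); g=cv2.cvtColor(im,cv2.COLOR_RGB2GRAY)
    for th in (60,90,120):
        for c in cv2.findContours((g<th).astype(np.uint8),cv2.RETR_LIST,cv2.CHAIN_APPROX_NONE)[0]:
            if 40*40<cv2.contourArea(c)<95*95:
                e=cv2.fitEllipse(c); c=c[:,0]; q=np.c_[x1-c[:,1]/1000,y1-c[:,0]/1000]; cc=circ(q)
                r=np.hypot(*(q-cc[0]).T); print(th,cc[0],round(cc[1],4),'res',round(r.std()*1000,2))
    a=cv2.resize(w['frame'],None,fx=.7,fy=.7)
    H=max(im.shape[0],a.shape[0]); pad=lambda a:cv2.copyMakeBorder(a,0,H-a.shape[0],0,0,0)
    cv2.imwrite('pics/'+name+'.png',np.hstack([pad(im),pad(a)])[:,:,::-1]); return w,s,im
E
python3 -c "from look import *; look('m5')"
```

```text
13.3333 [0.6584 0.1021 0.2362] [0.6084 3.0819 0.0005] [ 0.1761 -0.2249 -1.9113] 0.26683560864136197 40.000255946069956
60 [0.5805 0.1262] 0.079 res 0.29
60 [ 0.5981 -0.0651] 0.0497 res 0.7
60 [0.7182 0.0677] 0.0687 res 12.47
90 [0.5805 0.1261] 0.08 res 0.29
90 [ 0.5981 -0.0655] 0.051 res 0.6
120 [0.5805 0.126 ] 0.0811 res 0.3
120 [ 0.5983 -0.0669] 0.0534 res 0.32
```

View pics/m5.png

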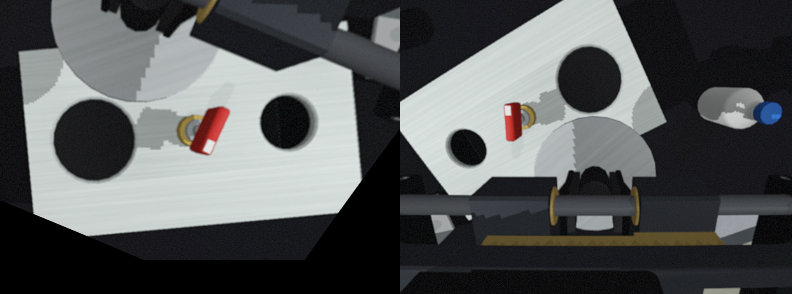

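The large opening is at (0.581, 0.126), agreed by both cameras, and the small one is at about (0.599, −0.069). I'll move over the large opening and down to just above its rim.

Request:
move_arm:
  increments: "-26 8 0 0 0 0 255;-26 8 0 0 0 0 255;-25.5 8 -10 0 0 0 255;0 0 -30 0 0 0 255;0 0 -30 0 0 0 255;0 0 -27 0 0 0 255;0 0 0 0 0 0 255;0 0 0 0 0 0 255"

```text
time: 14.05
position: [0.58, 0.1253, 0.1381]
tool_rot: [-0.609, -3.079, 0.002]
ft_force: [-0.0, 1.0, -2.8]
grip_width: 0.264
grip_force: 40.0
```

Request:
move_arm:
  increments: "0 0 0 0 0 0 255;0 0 0 0 0 0 255;0 0 -5 0 0 0 255;0 0 -3 0 0 0 255;0 0 -3 0 0 0 255;0 0 -3 0 0 0 255;0 0 0 0 0 0 255;0 0 0 0 0 0 255"

```text
time: 14.72
position: [0.5809, 0.1254, 0.1247]
tool_rot: [-0.61, -3.081, 0.0]
ft_force: [-0.4, -1.0, -3.1]
grip_width: 0.264
grip_force: 40.0
```

Request:
move_arm:
  increments: "0 0 -2 0 0 0 255;0 0 -2 0 0 0 255;0 0 -1.5 0 0 0 255;0 0 -1 0 0 0 255;0 0 0 0 0 0 255;0 0 0 0 0 0 255;0 0 0 0 0 0 255;0 0 0 0 0 0 255"

```text
time: 15.38
position: [0.5812, 0.1255, 0.1192]
tool_rot: [0.61, 3.082, 0.001]
ft_force: [-3.4, 0.1, 5.3]
grip_width: 0.263
grip_force: 40.0
```

The plug is home at z 0.1192, as predicted, with light contact. Releasing, lifting and going to the small cover.

Request:
move_arm:
  increments: "0 0 0 0 0 0 100;0 0 0 0 0 0 100;0 0 0 0 0 0 100;0 0 0 0 0 0 100;0 0 0 0 0 0 100;0 0 5 0 0 0 100;0 0 25 0 0 0 100;0 0 38 0 0 0 100"

```text
time: 16.05
position: [0.5784, 0.1249, 0.1835]
tool_rot: [-0.609, -3.075, 0.006]
ft_force: [1.1, 0.1, 0.0]
grip_width: 0.6
grip_force: 0.0
```

Request:
move_arm:
  increments: "0 0 38 0 0 0 100;0 -20 30 0 0 0 100;-8 -40 0 0 0 0 100;-8 -40 0 0 0 0 100;-8 -40 0 0 0 0 100;-8 -40 0 0 0 0 100;-8 -40 0 0 0 0 100;-8 -40 0 0 0 0 100"

```text
time: 16.72
position: [0.5326, -0.1364, 0.2551]
tool_rot: [0.609, 3.081, 0.001]
ft_force: [0.7, 0.0, 1.0]
grip_width: 0.61
grip_force: 0.0
```

Request:
move_arm:
  increments: "-9 -40 0 0 0 0 100;-9 -40 0 0 0 0 100;-9 -40 -15 0 0 0 100;-9 -40 -15 0 0 0 100;-9 -40 -15 0 0 0 100;-3 -30 -15 0 0 0 100;0 0 0 0 0 0 100;0 0 0 0 0 0 100"

```text
time: 17.38
position: [0.4847, -0.3608, 0.1957]
tool_rot: [-0.616, -3.078, 0.0]
ft_force: [-0.1, 1.5, 0.5]
grip_width: 0.604
grip_force: 0.0
```

```bash
python3 - <<'E'
from look import *
w,s,im=look('m6',.43,.54,-.42,-.30)
print(s['joint_positions'])
for d in ctrl.silhouettes('cover_small',w)[:4]:
    m=d['region']; q=cloud(w,m); k=q[q[:,2]>.043]
    c=max(cv2.findContours(m.astype(np.uint8),0,1)[0],key=len)[:,0]
    print(round(d['score'],2),w['frame'][m].mean(0),circ(onplane(w,c,.016)),' knob',len(k),np.median(k,0) if len(k) else '')
t=ctrl.get_image('top'); 
for n in ('cover_large','cover_small'):
    for d in ctrl.find_in(n,t)[:4]: print(n,d['centre'],d['score'])
E
```

```text
17.3833 [ 0.4847 -0.3608  0.1957] [-0.6164 -3.0784  0.0005] [-0.085   1.5004  0.5086] 0.6035876241827294 0.0
60 [ 0.462  -0.3559] 0.0543 res 0.26
90 [ 0.4619 -0.3559] 0.0537 res 0.29
120 [ 0.4619 -0.356 ] 0.053 res 0.31
[ 0.0368  0.251   0.6699  1.5765 -0.1567  1.3708  1.8984]
0.95 [ 83.6031 193.6147 194.9715] (array([ 0.5122, -0.4959]), np.float64(0.06577186831190811))  knob 280 [ 0.5174 -0.4962  0.0469]
0.94 [173.7392 131.4569  94.5173] (array([ 0.3879, -0.4756]), np.float64(0.0750927075953423))  knob 380 [ 0.3881 -0.4756  0.0467]
0.63 [210.8966 215.7747 217.3341] (array([ 0.4844, -0.3676]), np.float64(0.07477735777311957))  knob 334 [ 0.4842 -0.3678  0.047 ]
cover_large [0.5808, 0.1266, 0.1497] 0.96
cover_large [0.3218, 0.2782, 0.0182] 0.95
cover_large [0.4883, 0.4605, 0.0192] 0.84
cover_small [0.4803, -0.3587, 0.0182] 0.68
```

The steel small cover (grey mean colour) is at (0.4844, −0.3677). Descending and gripping it.

Request:
move_arm:
  increments: "0 -7 -30 0 0 0 100;0 0 -36 0 0 0 100;0 0 -36 0 0 0 100;0 0 -36 0 0 0 100;0 0 -36 0 0 0 100;0 0 -20 0 0 0 100;0 0 -9 0 0 0 100;0 0 -3.5 0 0 0 100"

```text
time: 18.3
position: [0.4863, -0.3644, -0.0112]
tool_rot: [-0.607, -3.081, -0.002]
ft_force: [-0.2, -1.7, -0.0]
grip_width: 0.606
grip_force: 0.0
```

Request:
move_arm:
  increments: "0 0 0 0 0 0 255;0 0 0 0 0 0 255;0 0 0 0 0 0 255;0 0 0 0 0 0 255;0 0 0 0 0 0 255;0 0 0 0 0 0 255;0 0 0 0 0 0 255;0 0 0 0 0 0 255"

```text
time: 18.97
position: [0.4869, -0.3666, -0.009]
tool_rot: [0.61, 3.08, -0.001]
ft_force: [-0.2, -0.5, 5.7]
grip_width: 0.269
grip_force: 40.0
```

Request:
move_arm:
  increments: "0 0 6 0 0 0 255;0 0 25 0 0 0 255;0 0 36 0 0 0 255;0 0 36 0 0 0 255;0 0 38 0 0 0 255;0 0 38 0 0 0 255;0 0 38 0 0 0 255;0 0 30 0 0 0 255"

```text
time: 19.63
position: [0.4863, -0.3661, 0.24]
tool_rot: [0.61, 3.08, -0.0]
ft_force: [0.5, -0.7, -1.7]
grip_width: 0.265
grip_force: 40.0
```

Request:
move_arm:
  increments: "21 30 0 0 0 0 255;21 30 0 0 0 0 255;21 30 0 0 0 0 255;21 30 0 0 0 0 255;21 30 0 0 0 0 255;21 30 0 0 0 0 255;21 30 0 0 0 0 255;21 30 0 0 0 0 255"

```text
time: 20.3
position: [0.6546, -0.1242, 0.2365]
tool_rot: [-0.61, -3.081, -0.0]
ft_force: [0.5, -0.7, -1.2]
grip_width: 0.266
grip_force: 40.0
```

Request:
move_arm:
  increments: "18 27 0 0 0 0 255;0 0 0 0 0 0 255;0 0 0 0 0 0 255;0 0 0 0 0 0 255;0 0 0 0 0 0 255;0 0 0 0 0 0 255;0 0 0 0 0 0 255;0 0 0 0 0 0 255"

```text
time: 20.97
position: [0.672, -0.1, 0.2373]
tool_rot: [0.612, 3.081, 0.0]
ft_force: [-0.5, 0.4, -0.8]
grip_width: 0.263
grip_force: 40.0
```

```bash
python3 - <<'E'
from look import *
w,s,im=look('m7')
T=np.array(s['position']); M=R.from_rotvec(s['tool_rot']).as_matrix()
# held disc: visible upper face
for d in ctrl.silhouettes('cover_small',w)[:3]:
    m=d['region']; q=cloud(w,m); print(d['score'],m.sum(),np.median(q,0))
q=cloud(w,np.ones(w['depth'].shape,bool)); vs,us=np.nonzero(w['depth']>0)
l=(q-T)@M; z=T[2]+.009+.016
sel=(abs(q[:,2]-z)<.008)&(np.hypot(*(q-T)[:,:2].T)<.05); print(sel.sum(),np.median(q[sel],0))
if sel.sum()>50:
    m=np.zeros(w['depth'].shape,np.uint8); m[vs[sel],us[sel]]=1; m=cv2.morphologyEx(m,cv2.MORPH_OPEN,np.ones((3,3)))
    c=max(cv2.findContours(m,0,1)[0],key=len)[:,0]; P=onplane(w,c,np.median(q[sel][:,2]))
    r=np.hypot(*(P-T)[:,:2].T); e=P[r>.033]; print(len(e),circ(e)); 
    from scipy.optimize import least_squares
    f=least_squares(lambda x:np.hypot(e[:,0]-x[0],e[:,1]-x[1])-.038,T[:2],loss='soft_l1',f_scale=.001); print('disc centre-TCP',f.x-T[:2],np.abs(f.fun).mean())
E
```

```text
20.9667 [ 0.672  -0.1     0.2373] [0.6121 3.081  0.0004] [-0.5051  0.3536 -0.8284] 0.26254066147370814 39.99950587749481
60 [ 0.5986 -0.0691] 0.0516 res 0.26
90 [ 0.5987 -0.0692] 0.0524 res 0.28
120 [ 0.5986 -0.0693] 0.0533 res 0.26
0.75 7868 [ 0.6576 -0.0943  0.2615]
6171 [ 0.6535 -0.0912  0.2613]
220 (array([ 0.668 , -0.0991]), np.float64(0.07216051726806784))
disc centre-TCP [-0.0019 -0.    ] 0.0008296444401024642
```

View pics/m7.png

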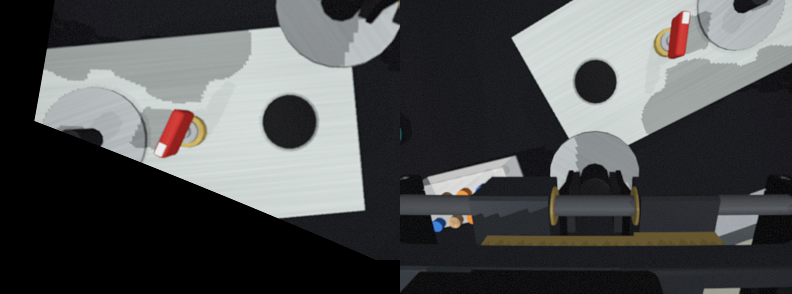

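The small opening is at (0.5988, −0.0691), and the held disc centre is −1.8 mm in x from the TCP. The large cover sits flat on its opening. Placing the small cover.

Request:
move_arm:
  increments: "-24 10 0 0 0 0 255;-24 10 0 0 0 0 255;-23.5 10.5 -10 0 0 0 255;0 0 -30 0 0 0 255;0 0 -30 0 0 0 255;0 0 -25 0 0 0 255;0 0 0 0 0 0 255;0 0 0 0 0 0 255"

```text
time: 21.73
position: [0.5999, -0.0685, 0.1414]
tool_rot: [-0.61, -3.079, 0.001]
ft_force: [0.6, -0.3, -1.0]
grip_width: 0.264
grip_force: 40.0
```

Request:
move_arm:
  increments: "0 0 0 0 0 0 255;0 0 0 0 0 0 255;0 0 -4 0 0 0 255;0 0 -4 0 0 0 255;0 0 -3 0 0 0 255;0 0 -3 0 0 0 255;0 0 0 0 0 0 255;0 0 0 0 0 0 255"

```text
time: 22.4
position: [0.6006, -0.0685, 0.1277]
tool_rot: [-0.61, -3.081, 0.0]
ft_force: [-0.5, -0.7, -1.0]
grip_width: 0.263
grip_force: 40.0
```

Request:
move_arm:
  increments: "0 0 -2 0 0 0 255;0 0 -2 0 0 0 255;0 0 -1.5 0 0 0 255;0 0 -1 0 0 0 255;0 0 -1 0 0 0 255;0 0 0 0 0 0 255;0 0 0 0 0 0 255;0 0 0 0 0 0 255"

```text
time: 23.07
position: [0.6008, -0.0685, 0.121]
tool_rot: [0.61, 3.082, 0.0]
ft_force: [-3.1, 0.8, 3.2]
grip_width: 0.261
grip_force: 40.0
```

Home at z 0.121 with light contact. Releasing, lifting, and viewing the bar.

Request:
move_arm:
  increments: "0 0 0 0 0 0 100;0 0 0 0 0 0 100;0 0 0 0 0 0 100;0 0 0 0 0 0 100;0 0 0 0 0 0 100;0 0 5 0 0 0 100;0 0 25 0 0 0 100;0 0 38 0 0 0 100"

```text
time: 23.73
position: [0.5981, -0.0681, 0.1857]
tool_rot: [-0.608, -3.075, 0.003]
ft_force: [-0.1, 0.2, 0.2]
grip_width: 0.603
grip_force: 0.0
```

Request:
move_arm:
  increments: "0 0 38 0 0 0 100;0 0 24 0 0 0 100;22 22 0 0 0 0 100;22 22 0 0 0 0 100;20 22 0 0 0 0 100;0 0 0 0 0 0 100;0 0 0 0 0 0 100;0 0 0 0 0 0 100"

```text
time: 24.4
position: [0.6646, -0.0034, 0.2504]
tool_rot: [-0.611, -3.081, 0.002]
ft_force: [-0.0, -1.6, 0.7]
grip_width: 0.609
grip_force: 0.0
```

```bash
cat > bar.py <<'E'
from look import *
def bar(name):
    w,s,im=look(name); f=w['frame'].astype(int)
    red=(f[...,0]>110)&(f[...,0]>2*f[...,1])&(f[...,0]>2*f[...,2])
    wh=np.zeros_like(red); q=cloud(w,red&(w['depth']>0)); print(len(q),q.min(0),q.max(0))
    # everything on the bar's top level near it (red + white mark)
    a=cloud(w,np.ones(red.shape,bool)); c=np.median(q[:,:2],0)
    t=a[(a[:,2]>.1925)&(a[:,2]<.203)&(np.hypot(*(a[:,:2]-c).T)<.04)]
    r=cv2.minAreaRect((t[:,:2]*1e4).astype(np.float32)); print('top pts',len(t),np.median(t,0),'rect c',np.array(r[0])/1e4,np.array(r[1])/10,r[2])
    u=np.linalg.svd(t[:,:2]-t[:,:2].mean(0),full_matrices=False)[2][0]; u=-u if u[0]>0 else u
    ang=np.degrees(np.arctan2(u[1],u[0])); print('mean',t.mean(0),'bar +y dir angle',ang,'screw deg', -(ang-90-5.2))
    for d in ctrl.find_in('cover_small',w)[:2]+ctrl.find_in('cover_large',w)[:2]: print(d['centre'],d['score'])
bar(__import__('sys').argv[1])
E
python3 bar.py m8
```

```text
24.4 [ 0.6646 -0.0034  0.2504] [-0.6106 -3.0814  0.0019] [-0.0426 -1.5867  0.6905] 0.6086336354844982 0.0
513 [0.5705 0.0166 0.1934] [0.6086 0.0398 0.1991]
top pts 783 [0.5889 0.0287 0.1967] rect c [0.5896 0.0284] [10.9766 41.8498] 65.24808502197266
mean [0.5892 0.0286 0.1966] bar +y dir angle 155.21620779039617 screw deg -60.016207790396166
[0.5971, -0.0669, 0.1446] 0.96
[0.5814, 0.1263, 0.1444] 0.84
```

View pics/m8.png

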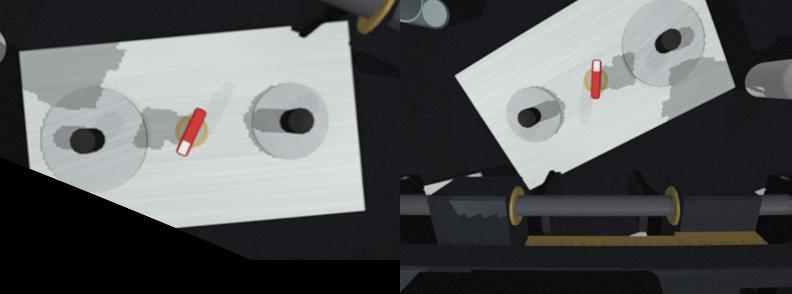

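Both covers are flush. The bar is centred at (0.5894, 0.0285), with its white-mark end at 155.2°, so the screw stands at about −60°. Gripping the bar.

Request:
move_arm:
  increments: "-26 11 0 0 0 -2.4 100;-26 11 0 0 0 0 100;-23 10 0 0 0 0 100;0 0 -30 0 0 0 100;0 0 -30 0 0 0 100;0 0 -20 0 0 0 100;0 0 0 0 0 0 100;0 0 0 0 0 0 100"

```text
time: 25.22
position: [0.5891, 0.0287, 0.1705]
tool_rot: [-0.676, -3.067, 0.0]
ft_force: [-0.7, 0.8, 0.3]
grip_width: 0.607
grip_force: 0.0
```

Request:
move_arm:
  increments: "0 0 -12 0 0 0 100;0 0 -12 0 0 0 100;0 0 -8 0 0 0 100;0 0 0 0 0 0 100;0 0 0 0 0 0 255;0 0 0 0 0 0 255;0 0 0 0 0 0 255;0 0 0 0 0 0 255"
  grip_force: 40

```text
time: 25.88
position: [0.5903, 0.0295, 0.1391]
tool_rot: [0.674, 3.067, 0.001]
ft_force: [0.9, -0.9, 0.7]
grip_width: 0.388
grip_force: 0.0
```

Request:
move_arm:
  increments: "0 0 0 0 0 0 255;0 0 0 0 0 0 255;0 0 0 0 0 0 255;0 0 0 0 0 0 255;0 0 0 0 0 0 255;0 0 0 0 0 0 255;0 0 0 0 0 0 255;0 0 0 0 0 0 255"

```text
time: 26.55
position: [0.5899, 0.0293, 0.1387]
tool_rot: [0.674, 3.068, -0.0]
ft_force: [-0.8, -0.9, 1.1]
grip_width: 0.124
grip_force: 40.0
```

```bash
cat > st.py <<'E'
from h import *
np.set_printoptions(precision=4,suppress=True,linewidth=160)
s=ctrl.get_state(); M=R.from_rotvec(s['tool_rot']).as_matrix(); a=np.degrees(np.arctan2(M[1,1],M[0,1]))
print(s['time'],s['position'],'tool y',round(a,2),'screw',round(-(a-5.2),2),'F',s['ft_force'],'M',s['torque'],'w',s['grip_width']*87,s['grip_force'],'tilt',M[:,2],'q7',s['joint_positions'][6],s['joint_torque'][6])
E
python3 st.py
```

```text
26.55 [0.5899 0.0293 0.1387] tool y 65.21 screw -60.01 F [-0.7665 -0.9193  1.1262] M [-0.0855  0.0798 -0.0395] w 10.777358139320986 40.00049122609198 tilt [ 0.0001 -0.0001 -1.    ] q7 1.134048483539084 -0.023148233885876834
```

Gripped, 10.8 mm opening at 40 N. Turning clockwise 48°, then in finer steps.

Request:
move_arm:
  increments: "0 0 0 0 0 -6 255;0 0 0 0 0 -6 255;0 0 0 0 0 -6 255;0 0 0 0 0 -6 255;0 0 0 0 0 -6 255;0 0 0 0 0 -6 255;0 0 0 0 0 -6 255;0 0 0 0 0 -6 255"

```text
time: 27.22
position: [0.5901, 0.0295, 0.1387]
tool_rot: [1.87, 2.524, 0.001]
ft_force: [0.5, -1.1, 1.4]
grip_width: 0.121
grip_force: 40.0
```

```bash
python3 st.py
```

```text
27.2167 [0.5901 0.0295 0.1387] tool y 16.93 screw -11.73 F [ 0.5421 -1.0602  1.3813] M [-0.1965  0.0257  0.0463] w 10.513992949639638 39.995539002120495 tilt [ 0.0006 -0.     -1.    ] q7 0.31363032521981116 1.2000365182757378
```

Request:
move_arm:
  increments: "0 0 0 0 0 -1.5 255;0 0 0 0 0 -1.5 255;0 0 0 0 0 -1.5 255;0 0 0 0 0 -1.5 255;0 0 0 0 0 -1 255;0 0 0 0 0 -1 255;0 0 0 0 0 -1 255;0 0 0 0 0 0 255"

```text
time: 27.88
position: [0.5902, 0.0295, 0.1387]
tool_rot: [2.057, 2.373, 0.001]
ft_force: [2.2, -0.7, 0.2]
grip_width: 0.125
grip_force: 40.0
```

```bash
python3 st.py
```

```text
27.8833 [0.5902 0.0295 0.1387] tool y 8.16 screw -2.96 F [ 2.2025 -0.6737  0.1815] M [-0.089  -0.0928 -0.0042] w 10.861385514545344 40.00070764683187 tilt [ 0.0008  0.     -1.    ] q7 0.16528424335252603 -0.15357054769992828
```

Request:
move_arm:
  increments: "0 0 0 0 0 -1 255;0 0 0 0 0 -1 255;0 0 0 0 0 -0.5 255;0 0 0 0 0 -0.5 255;0 0 0 0 0 0 255;0 0 0 0 0 0 255;0 0 0 0 0 0 255;0 0 0 0 0 0 255"

```text
time: 28.55
position: [0.5901, 0.0295, 0.1387]
tool_rot: [2.118, 2.32, 0.001]
ft_force: [2.0, -0.2, 1.4]
grip_width: 0.121
grip_force: 40.0
```

```bash
python3 st.py
```

```text
28.55 [0.5901 0.0295 0.1387] tool y 5.21 screw -0.01 F [ 1.9952 -0.1587  1.4338] M [-0.0966 -0.3997  0.0351] w 10.53982941783983 40.000236947089434 tilt [ 0.0007  0.     -1.    ] q7 0.11541331593305497 -0.06389152491465211
```

Request:
move_arm:
  increments: "0 0 0 0 0 -0.5 255;0 0 0 0 0 -0.5 255;0 0 0 0 0 -0.5 255;0 0 0 0 0 -0.5 255;0 0 0 0 0 0 255;0 0 0 0 0 0 255;0 0 0 0 0 0 255;0 0 0 0 0 0 255"

```text
time: 29.22
position: [0.5902, 0.0295, 0.1387]
tool_rot: [2.158, 2.283, 0.001]
ft_force: [2.8, 0.5, 1.5]
grip_width: 0.123
grip_force: 40.0
```

```bash
python3 st.py
```

```text
29.2167 [0.5902 0.0295 0.1387] tool y 3.23 screw 1.97 F [2.8119 0.5224 1.5367] M [-0.1797 -0.7015  0.6799] w 10.690751374817976 40.001120902597904 tilt [ 0.0007 -0.0001 -1.    ] q7 0.08168944082556713 -0.7050388678908348
```

Mz rose to 0.68 N m at tool yaw ≈ 4–5°: the screw has seated. Backing off to tool yaw 95.2°, which is 90° from seat.

Request:
move_arm:
  increments: "0 0 0 0 0 6 255;0 0 0 0 0 6 255;0 0 0 0 0 6 255;0 0 0 0 0 6 255;0 0 0 0 0 6 255;0 0 0 0 0 6 255;0 0 0 0 0 6 255;0 0 0 0 0 6 255"

```text
time: 29.88
position: [0.5899, 0.0295, 0.1386]
tool_rot: [-1.039, -2.965, -0.001]
ft_force: [2.1, 0.0, 2.2]
grip_width: 0.124
grip_force: 40.0
```

Request:
move_arm:
  increments: "0 0 0 0 0 6 255;0 0 0 0 0 6 255;0 0 0 0 0 6 255;0 0 0 0 0 6 255;0 0 0 0 0 6 255;0 0 0 0 0 6 255;0 0 0 0 0 6 255;0 0 0 0 0 2 255"

```text
time: 30.55
position: [0.5898, 0.0292, 0.1387]
tool_rot: [0.146, -3.138, -0.001]
ft_force: [2.9, 0.2, 2.5]
grip_width: 0.122
grip_force: 40.0
```

Request:
move_arm:
  increments: "0 0 0 0 0 0 255;0 0 0 0 0 0 255;0 0 0 0 0 0 255;0 0 0 0 0 0 255;0 0 0 0 0 0 255;0 0 0 0 0 0 255;0 0 0 0 0 0 255;0 0 0 0 0 0 255"

```text
time: 31.22
position: [0.5898, 0.0292, 0.1387]
tool_rot: [0.142, -3.138, 0.0]
ft_force: [0.6, -1.1, 2.5]
grip_width: 0.124
grip_force: 40.0
```

```bash
python3 st.py; python3 - <<'E'
from look import *
p=ctrl.get_image('side'); w=ctrl.get_image('wrist'); t=ctrl.get_image('top')
for n in ('cover_large','cover_small'):
    for q in (p,w,t):
        for d in ctrl.find_in(n,q)[:3]:
            if d['centre'][2]>.1: print(n,d['centre'],round(d['score'],2))
for nm,q in (('side',p),('wrist',w),('top',t)):
    f=q['frame'].astype(int); red=(f[...,0]>90)&(f[...,0]>2*f[...,1])&(f[...,0]>2*f[...,2]); c=cloud(q,red)
    c=c[(c[:,2]>.16)&(c[:,2]<.21)&(np.hypot(c[:,0]-.59,c[:,1]-.029)<.035)]
    if len(c)>5:
        u=np.linalg.svd(c[:,:2]-c[:,:2].mean(0),full_matrices=False)[2][0]; print(nm,len(c),c.min(0),c.max(0),u,np.degrees(np.arctan2(u[1],u[0])))
cv2.imwrite('pics/m9.png',np.hstack([cv2.resize(p['frame'][150:290,190:340],None,fx=2.6,fy=2.6),cv2.resize(w['frame'][60:290,:],(390,364))])[:,:,::-1])
E
```

```text
31.2167 [0.5898 0.0292 0.1387] tool y 95.18 screw -89.98 F [ 0.6485 -1.1237  2.4846] M [-0.2899 -0.2443 -0.0126] w 10.753966098441937 40.000966200605035 tilt [-0.0001 -0.0002 -1.    ] q7 1.6446887705310698 0.022116025211289525
cover_large [0.5725, 0.1307, 0.1462] 0.59
cover_large [0.5712, 0.1249, 0.1471] 0.83
cover_large [0.5681, 0.1498, 0.1455] 0.84
cover_small [0.5908, -0.0565, 0.1452] 0.59
cover_small [0.5879, -0.0694, 0.1453] 0.83
cover_small [0.5905, -0.0805, 0.1482] 0.83
side 23 [0.566  0.0296 0.1702] [0.578  0.0382 0.1947] [-0.998   0.0636] 176.35190730064946
wrist 655 [0.568  0.022  0.1701] [0.6082 0.0343 0.1987] [0.998  0.0629] 3.6044079653136825Traceback (most recent call last):
  File "<stdin>", line 8, in <module>
  File "h.py", line 15, in cloud
    r=rays(p,np.c_[us,vs]); return (np.c_[r,np.ones(len(r))]*d[:,None])@RM(p).T+np.array(p['position'])
  File "h.py", line 9, in rays
    k,d=K(p); return cv2.undistortPoints(np.array(uv,float).reshape(-1,1,2),k,d).reshape(-1,2)
                     ~~~~~~~~~~~~~~~~~~~^^^^^^^^^^^^^^^^^^^^^^^^^^^^^^^^^^^^^^^^
cv2.error: OpenCV(4.12.0) /io/opencv/modules/calib3d/src/undistort.dispatch.cpp:347: error: (-215:Assertion failed) CV_IS_MAT(_src) && CV_IS_MAT(_dst) && (_src->rows == 1 || _src->cols == 1) && (_dst->rows == 1 || _dst->cols == 1) && _src->cols + _src->rows - 1 == _dst->rows + _dst->cols - 1 && (CV_MAT_TYPE(_src->type) == CV_32FC2 || CV_MAT_TYPE(_src->type) == CV_64FC2) && (CV_MAT_TYPE(_dst->type) == CV_32FC2 || CV_MAT_TYPE(_dst->type) == CV_64FC2) in function 'cvUndistortPointsInternal'
```

```bash
python3 - <<'E'
from look import *
w=ctrl.get_image('wrist'); f=w['frame'].astype(int); red=(f[...,0]>90)&(f[...,0]>2*f[...,1])&(f[...,0]>2*f[...,2]); c=cloud(w,red)
c=c[(np.hypot(c[:,0]-.59,c[:,1]-.029)<.035)&(c[:,2]>.16)]
t=c[c[:,2]>.1945]; n=c[c[:,2]<.19]
for a in (t,n):
    if len(a)>20: r=cv2.minAreaRect((a[:,:2]*1e4).astype(np.float32)); print(len(a),a.min(0),a.max(0),np.array(r[0])/1e4,np.array(r[1])/10,r[2])
q=cloud(w,np.ones(red.shape,bool)); b=q[abs(q[:,2]-.146)<.003]; print('disc level pts',len(b))
for ctr,rad in (((.581,.126),.052),((.5988,-.0691),.038)):
    k=b[np.hypot(*(b[:,:2]-ctr).T)<rad+.006]
    A=np.c_[k[:,:2]-ctr,np.ones(len(k))]; x=np.linalg.lstsq(A,k[:,2],rcond=None)[0]; print(len(k),'tilt deg',np.degrees(x[:2]),'z',x[2])
cv2.imwrite('pics/m9.png',w['frame'][:,:,::-1])
E
```

```text
567 [0.5683 0.0219 0.1945] [0.6082 0.0344 0.1986] [0.5881 0.0285] [39.9637 10.2383] 5.672201156616211
41 [0.5681 0.0248 0.1711] [0.57   0.0318 0.1897] [0.5688 0.0284] [7.0552 1.4502] 81.40983581542969
disc level pts 16880
11275 tilt deg [0.0947 0.0002] z 0.14511319724037472
5482 tilt deg [0.2418 0.0043] z 0.14512414217681938
```

View pics/m9.png

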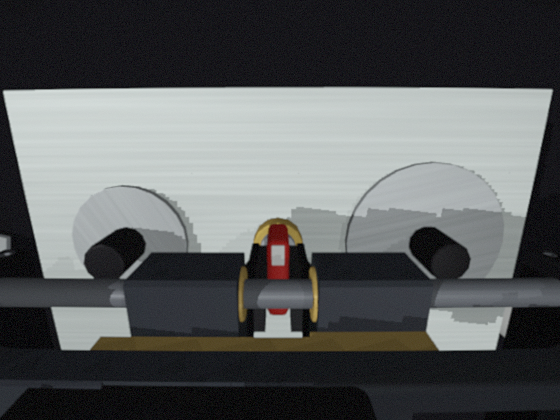

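The last view shows the bar, white mark towards the robot at px (278,255), held between the pads at 5.2–5.7° against the wanted 5.2°. Both covers lie flat (tilt under 0.3°) at px (130,235) and (425,225). Handing in.

```bash
python3 -c "from bench import ctrl; print(ctrl.close_job())"
```

```text
the job is handed in; nothing more can be done
None
```

I handed the job in at about 31 s: both steel covers are home and released, the vent screw was seated and backed off a quarter turn (about −90°), and the gripper still holds the red bar.

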